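# Lower the orange antenna mast by one hole

### The job

On the location-sound bench, the telescoping mast with the orange antenna on top stands one hole too high. Squeeze the red button on its collar and slide the collar down a little, well short of the next hole, then let go of the button so that it rides on the tube, and push on down until it springs out by itself in the very next hole; then let go. Push gently (well under 30 N on the antenna), and leave the mast with the blue antenna and the other gear alone.

Things in the scene. Friction and masses are not known exactly. Their poses are not given: they have to be found in the camera images.
- collar_orange (a point): Middle of the grip on the mast to lower: half-way between the red button's face and the flat opposite side of the black collar, at the height of the button's centre. Local +x (level) points out through the button, z up. Collar: 40 mm along x, 34 along y, from 37 mm below to 13 mm above this point. The mast's axis lies 4 mm from here towards local -x.
- button_orange_face (a point): Centre of the face of the red button (16 mm in diameter), which stands 8 mm proud of the collar, 24 mm from point collar_orange along its +x when out. The grip across button and collar is 48 mm wide, about 43 mm with the button pressed in.
- puck_orange_top (a point): Centre of the flat top of the orange antenna, on the mast's axis, 45 mm above point collar_orange. It goes down with the collar. Between antenna and collar is a tube 26 mm in diameter.
- puck_orange: The orange antenna, a flat puck 28 mm in diameter and 12 mm thick, on a springy mount that gives 1 mm for each 4 N of push, 4 mm at most; origin at the centre of its underside.
- base_orange: Base of the orange mast: a steel disc 110 mm in diameter and 12 mm thick, with a stub 32 mm in diameter up to 40 mm. Origin: centre of underside. Base and mast are fixed to the table: they neither tip nor slide.
- tube_orange (a joint): How far the orange mast is collapsed, m: 0 in its top hole as found, growing downward. The next hole lies 21 to 35 mm lower (mast by mast; black dots 6.5 mm wide on the tube below the collar), the one after it 20 mm further; travel ends at 56 mm. The collar stays where it is left; between holes 4 to 10 N moves it down. In a hole it has 1.5 mm of play and holds firmly.
- button_orange (a joint): How far the red button is pressed in, m: 0 fully out, 0.0055 at its stop; its spring pushes back with 4 N at 0, 10 N at the stop. Pressed over 3.5 mm it frees the tube to slide. Let go between holes, it stays in by 3.5 mm, riding on the tube, and springs fully out, stopping the tube, as soon as it meets a hole.
- collar_blue (a point): The like point of the other mast, with the blue antenna: same sizes. To be left as it is.
- tube_blue (a joint): How far the blue mast has been collapsed, m: 0, and to stay 0.
- headphones: Black headphones lying on the table, about 190 by 180 mm and 72 mm tall; loose. Origin: underside, between the ends of the band.
- beltpack: Grey pocket transmitter 62 by 80 by 20 mm lying on the table; loose. Origin: centre of underside.
- carabiner: Teal oval carabiner 83 by 46 by 10 mm lying on the table; loose. Origin: centre of underside.
- cell_box: Clear tray of four battery cells 70 by 60 by 26 mm; loose. Origin: centre of underside.
- mug: White mug 80 mm wide, 90 mm tall, standing; loose. Origin: centre of underside.
- adapter: Brass plug adapter 22 mm wide, 42 mm tall, standing; loose. Origin: centre of underside.
- screwdriver: Screwdriver 170 mm long lying on the table; loose. Origin: centre of underside.

How it is judged (in metres and radians):
On the way, in this order (a step that is already met when the one before it is completed fails the run):
1. the orange mast's button is pressed in while the collar is still at its top hole (value of joint button_orange above 0.0033 m and value of joint tube_orange below 0.003 m).
2. below the top hole the button is let go and rides on the tube (value of joint button_orange between 0.0025 and 0.0044 m and value of joint tube_orange above 0.005 m), for 0.15 s.
3. the button springs out in the next hole (value of joint button_orange below 0.0012 m and value of joint tube_orange between 0.017 and 0.038 m), for 0.2 s.
At the end, for the whole second after the job is handed in: The orange mast is locked in the next hole: its button stands fully out (within 1.2 mm) and the collar is 17 to 38 mm below where it was found; the blue mast is still in its top hole (within 3 mm); the robot has let go (all of step 3 and value of joint tube_blue below 0.003 m); the robot touches nothing.
It fails at once if the orange antenna is pressed with more than 30 N (contact force between anything else and puck_orange above 30 N).
It fails at once if the orange mast is pushed past the next hole (more than 39 mm down) (value of joint tube_orange above 0.039 m).
It fails at once if the blue mast is lowered (value of joint tube_blue above 0.004 m).
It fails at once if other gear on the table is shifted by more than 20 mm (distance of any of headphones, beltpack, carabiner, cell_box, mug, adapter, screwdriver from where it was at the start of the episode above 0.02 m).
It also fails if it takes over 45 s, if anything falls off the work surface, if the arm or the gripper's body presses on something with over 40 N, if the wrist force passes 120 N, or if a joint passes its speed limit or range.

### The arm

A 7-joint arm with a two-finger parallel gripper is mounted at the origin on the work surface. World frame = base frame: x ahead of the robot, y to its left, z up, the work surface at z = 0. Lengths are in m, angles in degrees, forces in N, time in s.
With the tool pointing down it reaches from about 0.425 to 0.875 m from the base axis. Payload 8.4 kg.
Tool frame: the origin (TCP) lies at the very end of the fingers, on their centre line; the grasp point (between the pads) lies ctrl.grasp_offset behind it (ctrl.grasp_offset is the distance from the TCP to the grasp point, in m); z points along the fingers, y is the direction in which the jaws open and shut (so a half turn about z gives the same grasp; the last joint's range is limited). The gripper opens to 85 mm and grips with 20 to 120 N. Pads are 22 mm wide; open, the fingers measure 114 mm over their backs; the gripper's body (76 mm by 85 mm) begins 54 mm behind the grasp point. The pads swing forward as they close: fully open they stand 13 mm farther back than shut.
Start: joints at [-70.772, 19.091, 2.286, 83.961, -0.768, 76.965, -3.352], TCP at [0.274, 0.589, 0.2] pointing down, gripper open.
Joint ranges: [-147.57, 147.57], [-21.85, 119.76], [-74.77, 79.35], [14.55, 137.4], [-85.83, 265.84], [4.83, 119.75], [-152.11, 152.11]. Speed limits (degrees/s): [127.2, 127.2, 159.86, 159.86, 180, 180, 180].

### API

Orientations are given as [roll, pitch, yaw] about the fixed x, y, z axes, in that order (R = Rz(yaw) Ry(pitch) Rx(roll)).
In Python, from bench import ctrl gives the robot as it stands.
- The arm moves only by the tool move_arm, never from a script. Its argument "steps" is a list that holds one entry, the list of rows, each a list of 7 numbers: the shift along the tool's x, y, z in m, then the turn, a rotation vector about the tool's x, y, z in degrees, then the closure, from -1 (fully open) to 1 (shut), so that 0 is half open. In form: [[[x, y, z, wx, wy, wz, fingers], ...]]. A call has 1 to 20 rows; each row is the pose to reach, as a shift and turn from the pose measured when the call began, along the tool's axes at that moment; what a row does not reach only later rows make up. A row lasts 1/12 s, in which the tool goes at most 41.7 mm and 7.16 degrees, less where a joint would pass 70% of its speed; a pose out of reach is approached as far as the arm can. A call with a gripper value outside its range is refused whole. The fingers move at their own pace and stop on an object; the grip force is fixed at half the most. Time passes only in rows, so rows that repeat a pose let the fingers close. It gives the time, the measured TCP pose, the force and the opening at its end, in the units of the state.
- ctrl.read_state(): the state, without advancing time (a new reading comes with each control period).
- ctrl.capture(name): name is "scene" or "top" or "wrist"; returns a dict with "frame" (384x512x3 uint8, blue, green, red), "fovy" (degrees; the focal length in pixels is half the picture's height over the tangent of half this angle, whatever the lens; pixels are square), "cx", "cy" (the principal point, pixels), "R" (3x3) and "t" (3): a world point X has camera coordinates R X + t. Camera axes: x right, y down, z forward; pixel columns grow to the right and rows downward; lengths in m; the calibration is good to about 2 mm. A picture is of the moment at which its call begins. There is no depth.
- ctrl.close_job(): hands the job in, once; it reports no verdict.
The state is a dict: "time_s": time; "joint_positions": joint angles; "qvel": joint speeds; "effort": joint torques, N m; "tool_pos": TCP position; "orientation": TCP orientation; "force": force on the tool from outside, world axes, zero at the start; "torque": the same for the moment, N m; "width": finger opening in m.
Only numpy, scipy, OpenCV 4.12 (cv2) and the standard library are available. Lean on these libraries where they do the work, as an engineer would, in place of code of your own. Each camera call takes 0.05 s, during which the arm holds its last target.

## Working session

There is one attempt and no reset: what is moved stays moved. The work goes in short steps, Python scripts to look and compute and a tool call to move; the robot and the scene stay as the last step left them, time stands still between calls to the robot, and variables do not carry over. Pictures are saved under pics/ and viewed, and the job is handed in when it is done.

Besides the shell and the picture viewer there is one more tool, called after "Emit:" as name(argument=value, ...), one argument or row to a line, values as JSON. move_arm: Moves the arm, as the interface text tells. Its arguments: {"type":"object","properties":{"steps":{"type":"array","items":{"type":"array","items":{"type":"array","items":{"type":"number"}}}}},"required":["steps"]}

```bash
ls; mkdir -p pics
python3 - <<'E'
from bench import ctrl
import cv2
print(ctrl.read_state(), ctrl.grasp_offset)
for n in ("scene","top","wrist"):
    c=ctrl.capture(n); cv2.imwrite(f"pics/{n}0.png",c["frame"]); print(n,c["fovy"],c["cx"],c["cy"],c["R"],c["t"])
E
```

```text
pics
{'time_s': 0.0, 'joint_positions': array([-70.77249025,  19.13166703,   2.28242731,  84.01185022,
        -0.76777934,  76.96476907,  -3.35193201]), 'qvel': array([ 0.02673551,  0.00334416, -0.03186921,  0.00273157, -0.00292097,
       -0.09942496,  0.02399949]), 'effort': array([-1.13380596e-03, -6.58573723e+01,  1.36448711e+00, -4.05574965e+01,
        1.66937441e-02,  1.24442222e-02,  1.01680328e-05]), 'tool_pos': array([0.27358228, 0.58905965, 0.19951505]), 'orientation': array([-1.79907096e+02,  5.59652489e-03,  1.55089679e+02]), 'force': array([-0.68266649,  0.18946536, -0.33700622]), 'torque': array([-0.03027352,  0.02451904,  0.00330765]), 'width': 0.0854420687054321} 0.0187
scene 48.14007420666258 253.60549018544202 190.56635382667918 [[ 0.0918301   0.99568159 -0.01361635]
 [ 0.65425835 -0.07063828 -0.75296497]
 [-0.7506752   0.06023624 -0.65791971]] [-0.05791445 -0.26322796  1.56288634]
top 46.20701392304686 255.63811523350296 193.47299006823297 [[-0.00285054 -0.99995875  0.00862366]
 [-0.99091047  0.00166471 -0.13451271]
 [ 0.13449281 -0.00892871 -0.99087434]] [0.0048342  0.60507145 1.14033092]
wrist 69.08095871398432 257.6784480258952 183.82323166349755 [[ 0.4219144   0.90663515 -0.00097093]
 [ 0.85825166 -0.39905289  0.32273965]
 [ 0.29221966 -0.13700181 -0.94648728]] [-0.64865712 -0.04144863  0.38138035]
```

View pics/scene0.png

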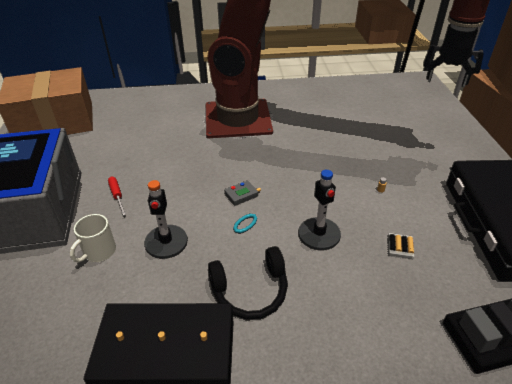

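View pics/top0.png

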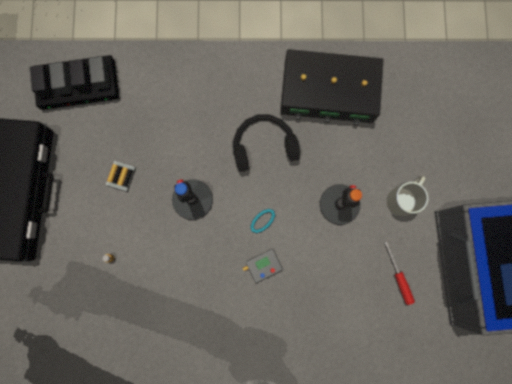

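View pics/wrist0.png

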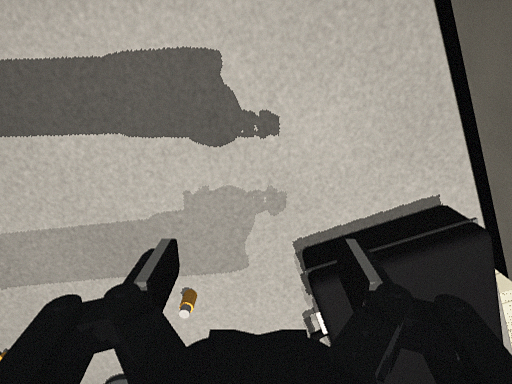

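The scene view shows the orange puck at about (154,186) with its red button facing the camera. The top view shows it at (355,195), and the blue mast at (182,188). Next I'll zoom in and triangulate.

Run:
```python
import cv2,numpy as np
s=cv2.imread("pics/scene0.png");t=cv2.imread("pics/top0.png")
a=cv2.resize(s[170:265,120:220],None,fx=6,fy=6,interpolation=cv2.INTER_CUBIC)
b=cv2.resize(t[170:240,310:390],None,fx=7,fy=7,interpolation=cv2.INTER_CUBIC)
cv2.imwrite("pics/za.png",a);cv2.imwrite("pics/zb.png",b)
for n,im in(("s",s),("t",t)):
    h=cv2.cvtColor(im,cv2.COLOR_BGR2HSV)
    for nm,lo,hi in(("or",(7,150,120),(16,255,255)),("red",(0,150,90),(5,255,255)),("red2",(172,150,90),(180,255,255))):
        k,l,st,c=cv2.connectedComponentsWithStats(cv2.inRange(h,lo,hi))
        print(n,nm,[(st[i].tolist(),c[i].round(1).tolist()) for i in range(1,k) if st[i][4]>4])
```

```text
s or [([148, 180, 12, 9, 77], [153.3, 183.9])]
s red [([206, 102, 10, 14, 73], [209.9, 107.2]), ([248, 117, 25, 16, 274], [260.3, 125.2]), ([108, 177, 13, 21, 163], [113.9, 186.3]), ([231, 186, 4, 3, 11], [232.6, 187.1]), ([328, 190, 6, 6, 28], [330.5, 192.5]), ([151, 202, 7, 6, 28], [154.3, 204.2])]
s red2 []
t or [([350, 189, 12, 12, 108], [355.4, 194.6])]
t red [([350, 186, 5, 2, 10], [352.0, 186.5]), ([271, 269, 3, 3, 7], [272.3, 270.0]), ([395, 273, 19, 31, 273], [404.3, 288.4])]
t red2 []
```

View pics/za.png

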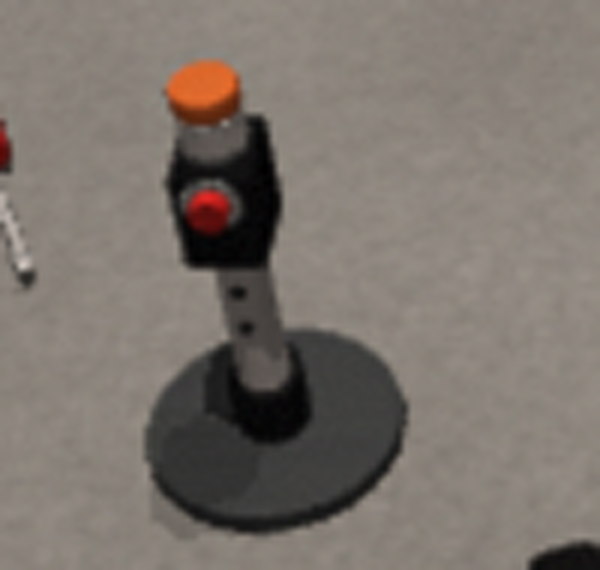

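View pics/zb.png

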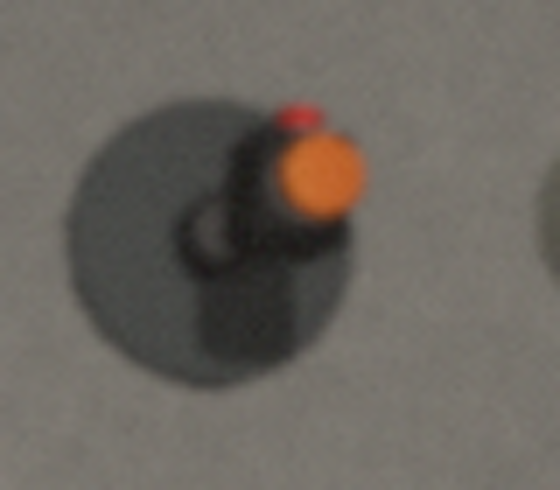

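```bash
cat > h.py <<'E'
import numpy as np,cv2
from bench import ctrl
def cam(n):
    c=ctrl.capture(n); f=192/np.tan(np.radians(c["fovy"]/2))
    c["f"]=f; c["R"]=np.array(c["R"]);c["t"]=np.array(c["t"]); return c
def ray(c,p):
    d=np.array([(p[0]-c["cx"])/c["f"],(p[1]-c["cy"])/c["f"],1]); d=c["R"].T@d
    return -c["R"].T@c["t"], d/np.linalg.norm(d)
def proj(c,X):
    q=c["R"]@np.array(X)+c["t"]; return np.array([c["cx"]+c["f"]*q[0]/q[2],c["cy"]+c["f"]*q[1]/q[2]])
def onz(c,p,z):
    o,d=ray(c,p); return o+d*(z-o[2])/d[2]
def tri(*cp):
    A=np.zeros((3,3));b=np.zeros(3)
    for c,p in cp:
        o,d=ray(c,p);M=np.eye(3)-np.outer(d,d);A+=M;b+=M@o
    X=np.linalg.solve(A,b); return X,[ (proj(c,X)-p).round(1).tolist() for c,p in cp]
E
python3 - <<'E'
from h import *
S=cam("scene");T=cam("top")
print("puck",tri((S,(153.6,183.8)),(T,(355.4,194.6))))
print("base top T",onz(T,(339.6,204.2),.012))
print("base top S",onz(S,(120+277/6-.5,170+425/6-.5),.012))
print("btn",tri((S,(154.4,204.3)),(T,(352.3,186.3))))
print("other mug",onz(T,(412,197),.09),"blue",tri((S,(326.5,174)),(T,(181,187))))
for p in((400,280),(385,245),(412,303)): print("sd",onz(T,p,.01))
E
```

```text
puck (array([ 0.58096546, -0.22256391,  0.1966579 ]), [[0.0, 0.0], [0.0, -0.0]])
base top T [ 0.57955441 -0.22215281  0.012     ]
base top S [ 0.58700674 -0.22203513  0.012     ]
btn (array([ 0.60623801, -0.22529889,  0.15622829]), [[0.1, 0.0], [0.1, -0.0]])
other mug [ 0.58878237 -0.39000029  0.09      ] blue (array([0.59801518, 0.17397165, 0.20432131]), [[-0.2, 0.0], [-0.2, -0.0]])
sd [ 0.37877276 -0.37618715  0.01      ]
sd [ 0.4704233  -0.34041271  0.01      ]
sd [ 0.319519   -0.40492821  0.01      ]
```

Emit:
move_arm(
  steps=[
    [[0,0,-0.03,0,0,0,-1],[-0.03,-0.027,-0.06,0,0,3,-1],[-0.06,-0.054,-0.08,0,0,7,-1],[-0.09,-0.081,-0.1,0,0,11,-1],[-0.12,-0.108,-0.1,0,0,15,-1],[-0.15,-0.135,-0.1,0,0,19,-1],[-0.18,-0.162,-0.1,0,0,23,-1],[-0.21,-0.19,-0.1,0,0,27,-1],[-0.24,-0.217,-0.1,0,0,31,-1],[-0.27,-0.245,-0.1,0,0,35,-1],[-0.3,-0.272,-0.1,0,0,39,-1],[-0.33,-0.3,-0.1,0,0,43,-1],[-0.36,-0.327,-0.1,0,0,47,-1],[-0.39,-0.355,-0.1,0,0,51,-1],[-0.42,-0.382,-0.1,0,0,55,-1],[-0.45,-0.41,-0.1,0,0,59,-1],[-0.48,-0.437,-0.1,0,0,63,-1],[-0.51,-0.465,-0.1,0,0,67,-1],[-0.55,-0.5,-0.1,0,0,71,-1],[-0.59,-0.541,-0.1,0,0,71,-1]],
  ],
)

```text
time_s: 1.92
tool_pos: [0.5723, -0.126, 0.3007]
orientation: [180.0, 0.0, 83.9]
force: [1.0, 1.3, 0.5]
width: 0.0856
```

Run:
```python
from h import *
W=cam("wrist");cv2.imwrite("pics/w1.png",W["frame"])
p=proj(W,(.581,-.2225,.197));print(p,proj(W,(.606,-.225,.155)))
x,y=map(int,p);x=max(x-70,0);y=max(y-50,0)
cv2.imwrite("pics/w1z.png",cv2.resize(W["frame"][y:y+130,x:x+150],None,fx=4.5,fy=4.5,interpolation=cv2.INTER_CUBIC));print(x,y)
print(ctrl.read_state()["joint_positions"])
```

```text
[274.55844833 252.19872406] [292.15641627 234.0028777 ]
204 202
[-27.5255231   11.42606516  43.30455366  85.49241599  -7.53108698
  86.07644367   9.3302072 ]
```

View pics/w1.png

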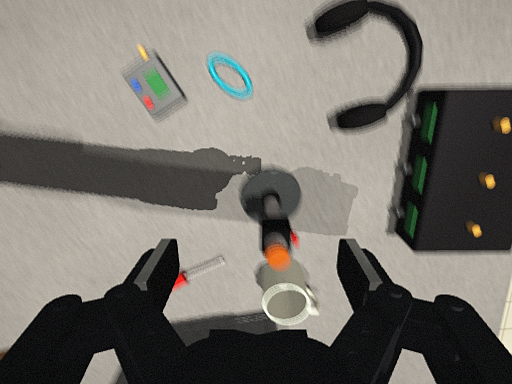

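View pics/w1z.png

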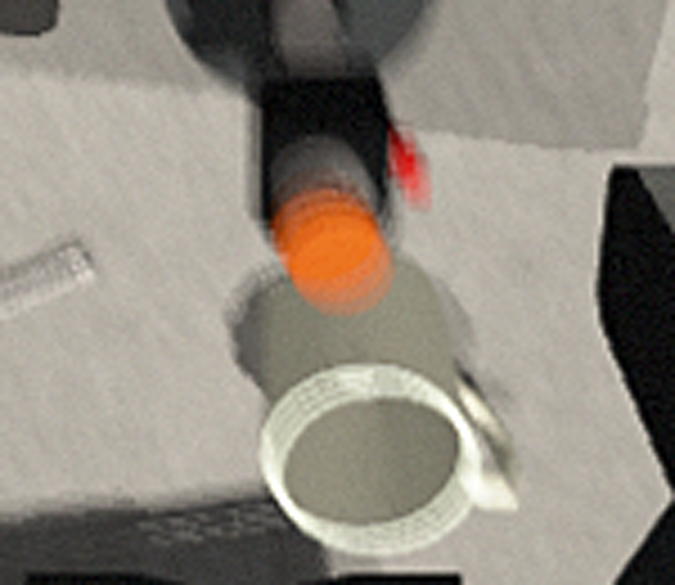

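The wrist view is blurred because the arm hadn't settled. I'll move a bit closer, let it settle, and look again.

Emit:
move_arm(
  steps=[
    [[-0.01,0.01,0.02,0,0,0,-1],[-0.01,0.015,0.04,0,0,0,-1],[-0.01,0.015,0.04,0,0,0,-1],[-0.01,0.015,0.04,0,0,0,-1],[-0.01,0.015,0.04,0,0,0,-1]],
  ],
)

```text
time_s: 2.38
tool_pos: [0.5864, -0.1461, 0.2611]
orientation: [179.9, 0.3, 83.7]
force: [-0.1, 0.5, 0.4]
width: 0.0854
```

Run:
```python
from h import *
W=cam("wrist");cv2.imwrite("pics/w2.png",W["frame"])
p=proj(W,(.581,-.2225,.197));print(p,proj(W,(.606,-.225,.155)))
x,y=map(int,p);x=max(x-70,0);y=max(y-80,0)
cv2.imwrite("pics/w2z.png",cv2.resize(W["frame"][y:y+120,x:x+150],None,fx=5,fy=5,interpolation=cv2.INTER_CUBIC));print(x,y)
print(ctrl.read_state())
h=cv2.cvtColor(W["frame"],cv2.COLOR_BGR2HSV)
for nm,lo,hi in(("or",(7,150,120),(16,255,255)),("red",(0,150,90),(5,255,255))):
    k,l,st,c=cv2.connectedComponentsWithStats(cv2.inRange(h,lo,hi))
    print(nm,[(st[i].tolist(),c[i].round(1).tolist()) for i in range(1,k) if st[i][4]>6])
```

```text
[261.2101313  257.69408127] [282.85950045 236.09955982]
191 177
{'time_s': 2.4333, 'joint_positions': array([-25.46800831,  14.46562785,  43.15448207,  87.12727912,
        -9.67963572,  82.14236811,  11.76157121]), 'qvel': array([-0.09748757, -0.45087275,  0.20619507, -0.0890541 , -0.09411078,
       -0.29245773,  0.13664067]), 'effort': array([ 2.39754925e-01, -4.64941227e+01,  7.48494074e+00, -4.00530338e+01,
        4.50947264e-02, -1.05396513e-02, -5.26847012e-03]), 'tool_pos': array([ 0.58655505, -0.14609711,  0.26148801]), 'orientation': array([179.86676997,   0.27837361,  83.68990443]), 'force': array([-0.22874368,  0.16366128, -0.19399234]), 'torque': array([0.06341655, 0.00471505, 0.00726267]), 'width': 0.08559083141954066}
or [([249, 245, 27, 27, 546], [262.4, 258.1])]
red [([117, 81, 10, 9, 69], [121.3, 85.0]), ([280, 231, 7, 13, 78], [283.4, 237.0])]
```

View pics/w2z.png

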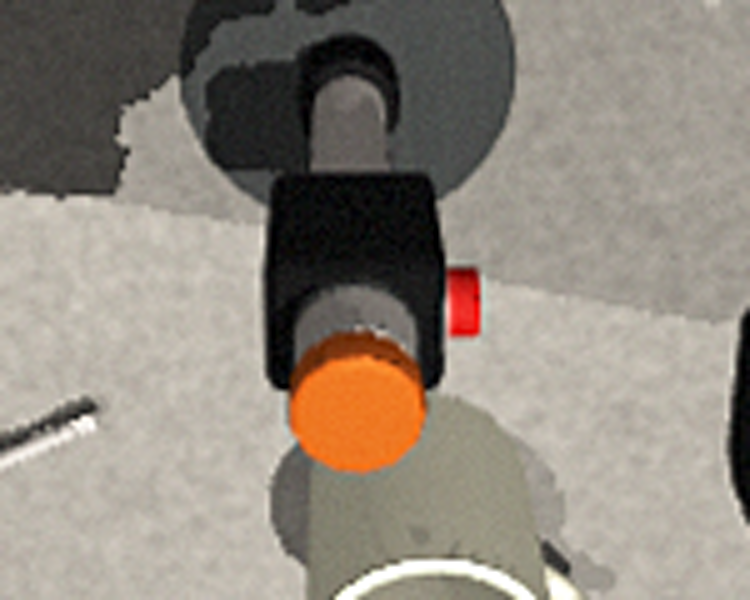

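Run:
```python
from h import *
from scipy.optimize import least_squares
W=cam("wrist");S=cam("scene");T=cam("top")
print(tri((W,(262.1,257.1)),(S,(153.6,183.8)),(T,(355.4,194.6))))
def pts(v):
    x,y,z,a=v; u=np.array([np.cos(a),np.sin(a),0]);w=np.array([-u[1],u[0],0]);A=np.array([x,y,z]);k=np.array([0,0,1.])
    f=A+28*u*1e-3-.045*k
    return A,f,[A+.024*u-.017*w*0+.017*w-.032*k, A-.016*u+.017*w-.032*k, f-.004*u]
cr=lambda a,b:np.array((191+a/5-.5,177+b/5-.5))
def res(v):
    A,f,c=pts(v); r=[]
    r+=list(proj(W,A)-(262.1,257.1)); r+=list((proj(W,f)-cr(481,302)))
    r+=list((proj(S,A)-(153.6,183.8))*1);r+=list((proj(T,A)-(355.4,194.6)))
    r+=list(proj(S,f)-(154.4,204.6)); return np.array(r)
s=least_squares(res,[.581,-.2225,.197,0]);print(s.x,np.degrees(s.x[3]),s.fun.round(2))
A,f,c=pts(s.x)
u=np.array([np.cos(s.x[3]),np.sin(s.x[3]),0]);w=np.array([-u[1],u[0],0])
for n,o in(("collar bottom +w, +u/-u",-.082),("top",-.032)):
    for du in(.024-.0,-.016):
        for dw in (.017,-.017):
            print(n,du,dw,((proj(W,A+du*u+dw*w+[0,0,o])-(191,177)+.5)*5).round())
```

```text
(array([ 0.58151171, -0.22245181,  0.19683873]), [[-0.7, 0.2], [0.1, 0.1], [0.0, -0.3]])
[ 0.58241812 -0.22080834  0.19996588 -0.19787615] -11.337467988893161 [ 0.11  0.54 -0.67 -0.28  0.52 -0.75 -0.42 -0.83 -0.42  1.21]
collar bottom +w, +u/-u 0.024 0.017 [455. 164.]
collar bottom +w, +u/-u 0.024 -0.017 [440. 285.]
collar bottom +w, +u/-u -0.016 0.017 [295. 151.]
collar bottom +w, +u/-u -0.016 -0.017 [285. 273.]
top 0.024 0.017 [475. 260.]
top 0.024 -0.017 [456. 396.]
top -0.016 0.017 [289. 246.]
top -0.016 -0.017 [277. 383.]
```

Run:
```python
from h import *
from scipy.optimize import least_squares
W=cam("wrist");S=cam("scene");T=cam("top")
cr=lambda a,b:np.array((191+a/5-.5,177+b/5-.5))
def P(v,du,dw,dz):
    a=v[3];u=np.array([np.cos(a),np.sin(a),0]);w=np.array([-u[1],u[0],0]);return np.array(v[:3])+du*u+dw*w+np.array([0,0,dz])
obs=[(W,(0,0,0),(262.1,257.1)),(W,(.028,0,-.045),cr(481,302)),(S,(0,0,0),(153.6,183.8)),(T,(0,0,0),(355.4,194.6)),(S,(.028,0,-.045),(154.4,204.3)),
(W,(.02,.017,-.082),cr(433,173)),(W,(-.02,.017,-.082),cr(274,174)),(W,(.02,-.017,-.032),cr(441,389)),(W,(-.02,-.017,-.032),cr(267,387))]
def res(v): return np.concatenate([proj(c,P(v,*d))-o for c,d,o in obs])
s=least_squares(res,[.581,-.2225,.197,0],loss='soft_l1');print(s.x,np.degrees(s.x[3]));print(s.fun.reshape(-1,2).round(1))
# holes in scene: crop (237,292),(246,329)/6
for p in ((237,292),(246,329)):
    q=(120+p[0]/6-.5,170+p[1]/6-.5)
    best=min(np.arange(.03,.14,.0005),key=lambda z:abs(proj(S,P([*s.x[:2],z,s.x[3]],.0105,0,0))[1]-q[1]));print("hole z",best,proj(S,P([*s.x[:2],best,s.x[3]],.0105,0,0)),q)
```

```text
[ 0.58215301 -0.22279559  0.19830877 -0.13505237] -7.737930532328331
[[-0.   1.2]
 [-0.8 -0.9]
 [-0.2 -0.2]
 [ 0.3 -0.6]
 [-0.4  2. ]
 [ 0.3 -2.2]
 [ 0.  -3.1]
 [ 0.3  0.8]
 [-0.6  0.5]]
hole z 0.09750000000000006 [159.38409622 218.19687528] (159.0, 218.16666666666666)
hole z 0.07650000000000004 [160.7355046  224.28163111] (160.5, 224.33333333333334)
```

Emit:
move_arm(
  steps=[
    [[-0.025,0.003,0,0,0,1,-1],[-0.05,0.006,0,0,0,1,-1],[-0.076,0.008,0,0,0,1,-1],[-0.076,0.008,0,0,0,1,-1],[-0.076,0.008,0.02,0,0,1,-1],[-0.076,0.008,0.04,0,0,1,-1],[-0.076,0.008,0.055,0,0,1,-1],[-0.076,0.008,0.055,0,0,1,-1],[-0.076,0.008,0.055,0,0,1,-1]],
  ],
)

```text
time_s: 3.48
tool_pos: [0.5857, -0.2229, 0.206]
orientation: [180.0, 0.3, 82.7]
force: [-0.3, -0.3, 0.7]
width: 0.0853
```

Run:
```python
from h import *
W=cam("wrist");S=cam("scene");T=cam("top")
cv2.imwrite("pics/w3.png",W["frame"])
cv2.imwrite("pics/s3.png",cv2.resize(S["frame"][110:250,90:230],None,fx=4,fy=4,interpolation=cv2.INTER_CUBIC))
s=ctrl.read_state();print(s["tool_pos"],s["orientation"],s["force"])
```

```text
[ 0.58659978 -0.22350657  0.20755707] [179.78579557   0.29809123  82.64988601] [ 0.20271801 -0.07777934  0.52427286]
```

View pics/w3.png

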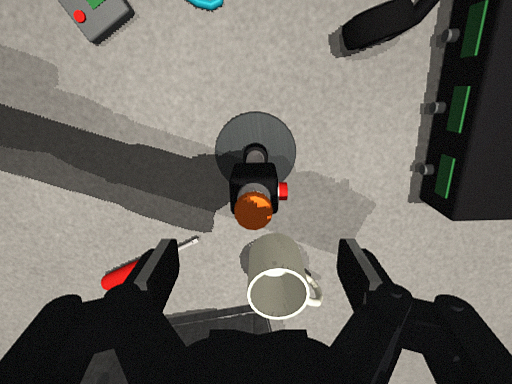

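View pics/s3.png

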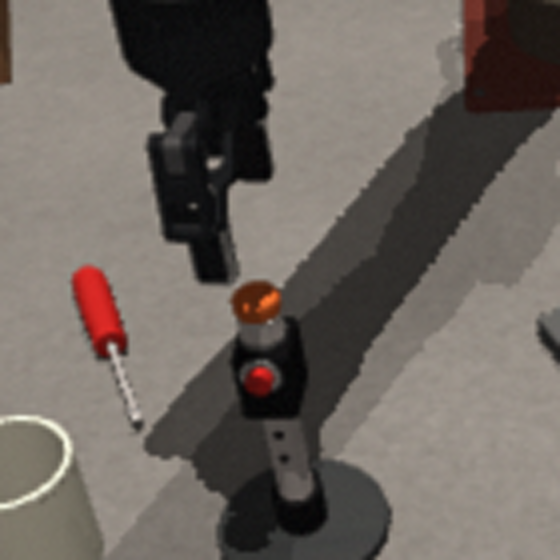

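Run:
```python
from h import *
W=cam("wrist");S=cam("scene");T=cam("top")
s=ctrl.read_state();p=s["tool_pos"];u=np.array([.992,-.127,0])
k=np.array([0,0,1])
print("W tcp",proj(W,p),"puck",proj(W,(.582,-.2225,.198)),"tips",proj(W,p+.0427*u+.013*k),proj(W,p-.0427*u+.013*k))
f=lambda q:((proj(S,q)-(90,110)+.5)*4).round()
print("S tcp",f(p),f(p+.0427*u+.013*k),f(p-.0427*u+.013*k),"puck",f((.582,-.2225,.198)))
cv2.imwrite("pics/t3.png",cv2.resize(T["frame"][120:280,280:440],None,fx=4,fy=4,interpolation=cv2.INTER_CUBIC))
f=lambda q:((proj(T,q)-(280,120)+.5)*4).round()
print("T tcp",f(p),f(p+.0427*u+.013*k),f(p-.0427*u+.013*k),"puck",f((.582,-.2225,.198)))
```

```text
W tcp [257.97763735 215.58490582] puck [251.69139036 209.65404127] tips [324.34364656 224.17076798] [191.70401075 224.57014675]
S tcp [251. 289.] [230. 322.] [263. 225.] puck [256. 297.]
T tcp [309. 288.] [322. 210.] [307. 361.] puck [304. 298.]
```

View pics/t3.png

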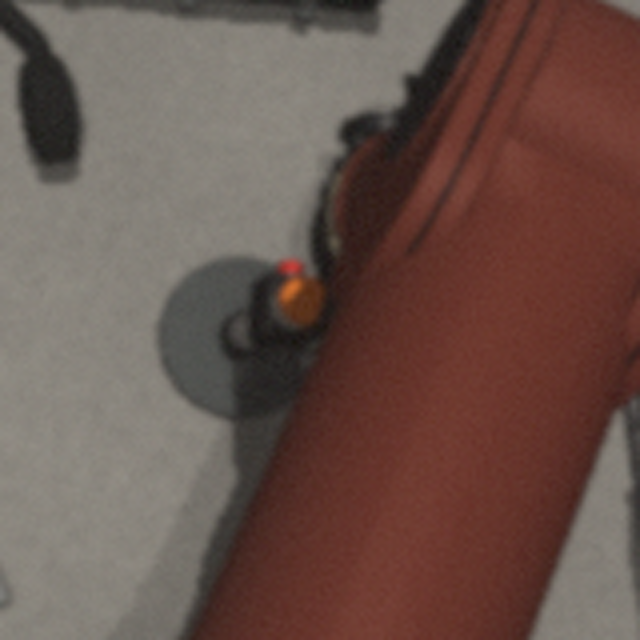

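The scene view shows the fingertips about 30 mm higher than I predict from the TCP. Before descending I'll raise the arm, close the gripper in free air, and check where the tips really are.

Emit:
move_arm(
  steps=[
    [[0,0,-0.03,0,0,0,-0.5],[0,0,-0.05,0,0,0,0],[0,0,-0.05,0,0,0,0],[0,0,-0.05,0,0,0,0],[0,0,-0.05,0,0,0,0],[0,0,-0.05,0,0,0,0]],
  ],
)

```text
time_s: 4.28
tool_pos: [0.5859, -0.2228, 0.2561]
orientation: [179.9, 0.3, 82.7]
force: [0.7, -0.3, 0.2]
width: 0.0426
```

```bash
cat > look.py <<'E'
from h import *
import sys
n=sys.argv[1]
W=cam("wrist");S=cam("scene")
s=ctrl.read_state();p=s["tool_pos"]
x0,y0=[int(v) for v in proj(S,p)-(60,80)]; y0=max(y0,0)
a=S["frame"][y0:y0+140,x0:x0+130]; a=cv2.resize(a,None,fx=4,fy=4,interpolation=cv2.INTER_CUBIC)
q=((proj(S,p)-(x0,y0)+.5)*4).astype(int); cv2.drawMarker(a,tuple(int(v) for v in q),(0,255,0),cv2.MARKER_CROSS,14,1)
cv2.imwrite(f"pics/s{n}.png",a)
w=W["frame"].copy(); q=proj(W,p); cv2.drawMarker(w,(int(q[0]),int(q[1])),(0,255,0),cv2.MARKER_CROSS,10,1); cv2.imwrite(f"pics/w{n}.png",w)
print(s["time_s"],p,s["orientation"],s["force"],s["width"],x0,y0)
E
python3 look.py 4
```

```text
4.3833 [ 0.5858958  -0.22288835  0.25616899] [179.89344008   0.27789623  82.65213572] [-0.45191554  0.20679372  0.61902174] 0.04280942138817897 88 84
```

View pics/s4.png

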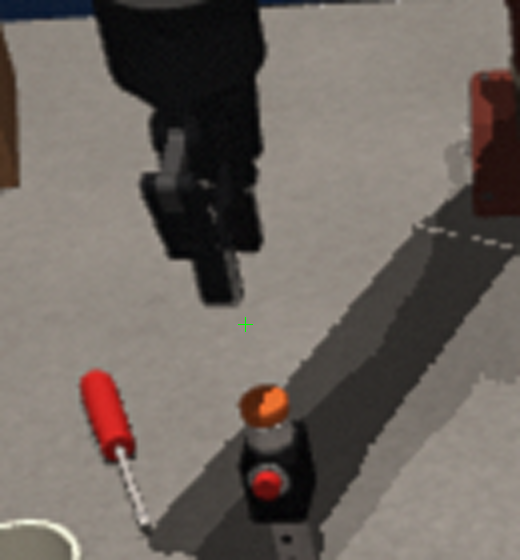

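View pics/w4.png

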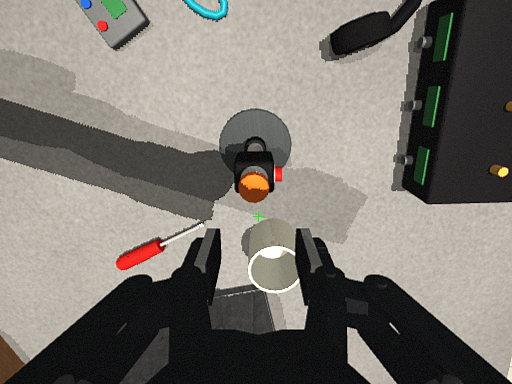

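At half closure the visible tips still sit about 25 mm short of the marked TCP. I'll close fully and check again.

Emit:
move_arm(
  steps=[
    [[0,0,0,0,0,0,1],[0,0,0,0,0,0,1],[0,0,0,0,0,0,1],[0,0,0,0,0,0,1],[0,0,0,0,0,0,1],[0,0,0,0,0,0,1]],
  ],
)

```text
time_s: 4.88
tool_pos: [0.5859, -0.2229, 0.2562]
orientation: [179.9, 0.3, 82.7]
force: [0.8, 0.4, 0.0]
width: 0.0
```

```bash
python3 look.py 5
python3 - <<'E'
from h import *
W=cam("wrist");S=cam("scene");p=ctrl.read_state()["tool_pos"]
print((W["R"]@p+W["t"]),(S["R"]@p+S["t"]))
for dz in (0,.01,.02,.03,.04): print(dz,proj(W,p+[0,0,dz]),proj(S,p+[0,0,dz]))
cv2.imwrite("pics/w5z.png",cv2.resize(W["frame"][140:300,180:340],None,fx=3.6,fy=3.6,interpolation=cv2.INTER_CUBIC))
E
```

```text
4.9833 [ 0.58591048 -0.22292505  0.25618291] [179.89161343   0.28286455  82.65023613] [0.19775908 0.29738085 0.55468617] -3.640510832068828e-05 88 84
[0.00038819 0.02203228 0.19146449] [-0.2295106  -0.05706151  0.94109816]
0 [258.24399132 215.92145787] [148.78196371 164.50486162]
0.01 [258.2948831  222.60340584] [147.98135824 160.85818342]
0.02 [258.35134829 230.01712614] [147.1694    157.1597945]
0.03 [258.41435547 238.28979233] [146.3458458 153.4085871]
0.04 [258.48511149 247.57985843] [145.51044543 149.60342161]
```

View pics/s5.png

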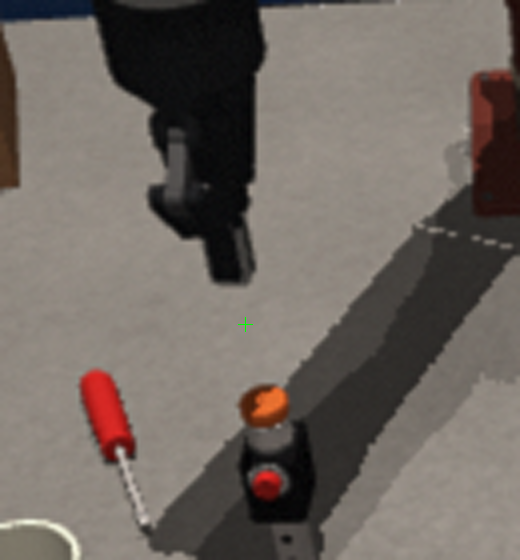

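View pics/w5z.png

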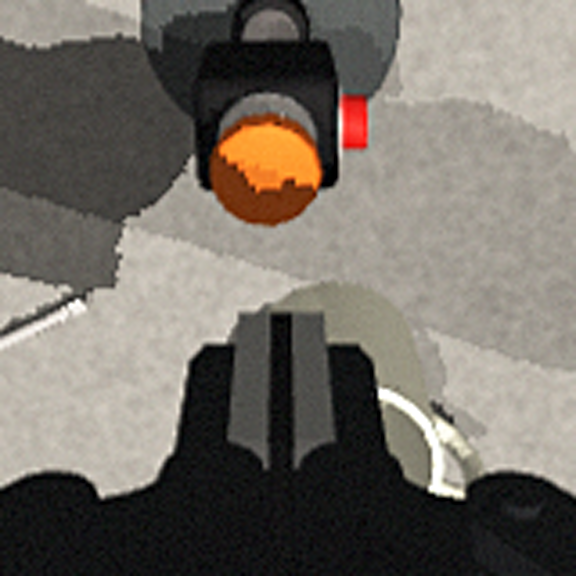

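In both cameras the physical tips look about 25–30 mm behind the stated TCP. I'll measure that by lightly touching the antenna top, expected at z≈0.198, with the shut fingers.

Emit:
move_arm(
  steps=[
    [[0,-0.004,0.01,0,0,0,1],[0,-0.004,0.02,0,0,0,1],[0,-0.004,0.03,0,0,0,1],[0,-0.004,0.04,0,0,0,1],[0,-0.004,0.05,0,0,0,1],[0,-0.004,0.053,0,0,0,1],[0,-0.004,0.053,0,0,0,1],[0,-0.004,0.053,0,0,0,1]],
  ],
)

```text
time_s: 5.75
tool_pos: [0.582, -0.2227, 0.2031]
orientation: [179.9, 0.3, 82.6]
force: [-0.7, 0.4, 1.2]
width: 0.0002
```

```bash
python3 look.py 6
```

```text
5.85 [ 0.58230209 -0.2228582   0.20373286] [179.84698836   0.29074653  82.64714801] [-0.1191878  -0.50596318 -0.22801226] 0.000367156862092701 92 101
```

View pics/s6.png

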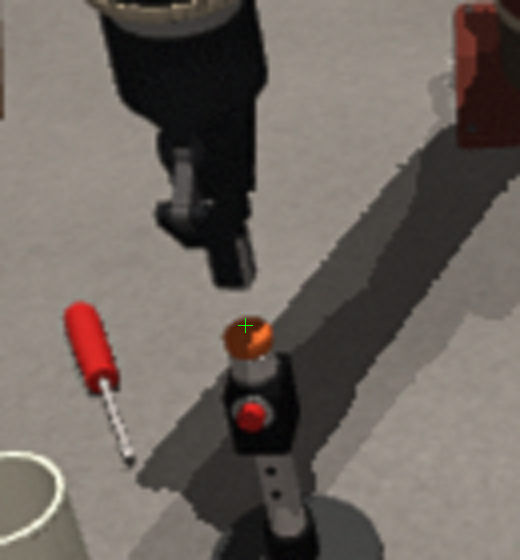

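View pics/w6.png

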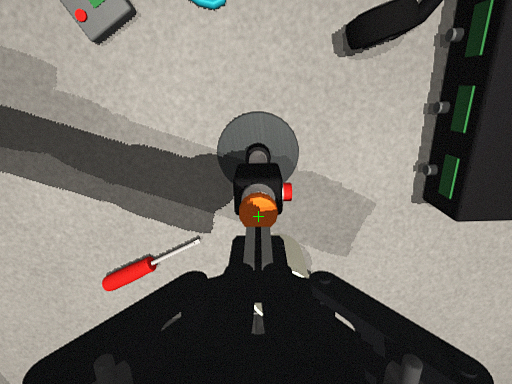

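Emit:
move_arm(
  steps=[
    [[0,0,0.003,0,0,0,1],[0,0,0.006,0,0,0,1],[0,0,0.006,0,0,0,1]],
  ],
)

```text
time_s: 6.1
tool_pos: [0.5822, -0.2228, 0.1972]
orientation: [179.9, 0.3, 82.7]
force: [0.7, 0.1, -0.6]
width: 0.0001
```

Emit:
move_arm(
  steps=[
    [[0,0,0.003,0,0,0,1],[0,0,0.003,0,0,0,1]],
  ],
)

```text
time_s: 6.27
tool_pos: [0.5819, -0.2226, 0.1936]
orientation: [179.9, 0.3, 82.7]
force: [0.2, 0.8, 0.2]
width: -0.0003
```

Emit:
move_arm(
  steps=[
    [[0,0,0.003,0,0,0,1],[0,0,0.003,0,0,0,1]],
  ],
)

```text
time_s: 6.43
tool_pos: [0.5817, -0.2225, 0.19]
orientation: [180.0, 0.3, 82.7]
force: [-0.3, 1.1, -0.0]
width: 0.0002
```

Emit:
move_arm(
  steps=[
    [[0,0,0.003,0,0,0,1],[0,0,0.005,0,0,0,1],[0,0,0.005,0,0,0,1]],
  ],
)

```text
time_s: 6.68
tool_pos: [0.5814, -0.2223, 0.1843]
orientation: [180.0, 0.3, 82.7]
force: [-0.3, 0.1, -0.4]
width: -0.0004
```

```bash
python3 look.py 7
```

```text
6.7833 [ 0.58165521 -0.22250541  0.18486584] [179.96283516   0.27326757  82.65597764] [0.09356898 0.09483438 0.46738245] -0.00010128840479296186 94 107
```

View pics/s7.png

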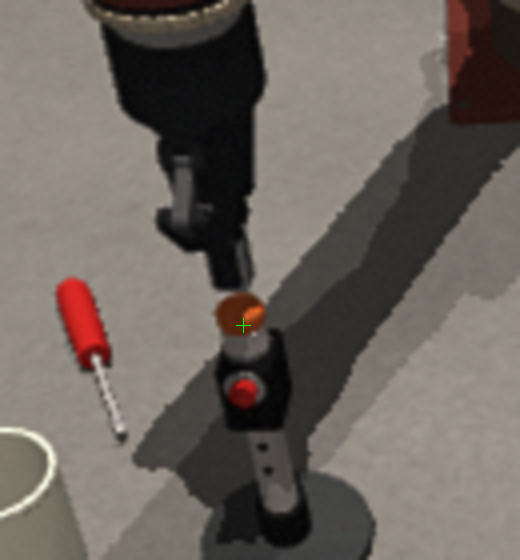

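The fingertip (228,287) is still about 14 mm above the antenna top. I'll continue gently.

Emit:
move_arm(
  steps=[
    [[0,0,0.003,0,0,0,1],[0,0,0.006,0,0,0,1],[0,0,0.007,0,0,0,1],[0,0,0.007,0,0,0,1]],
  ],
)

```text
time_s: 7.12
tool_pos: [0.5814, -0.2224, 0.1774]
orientation: [-180.0, 0.3, 82.7]
force: [0.5, 0.0, -0.2]
width: 0.0001
```

Emit:
move_arm(
  steps=[
    [[0,0,0.002,0,0,0,1],[0,0,0.003,0,0,0,1],[0,0,0.003,0,0,0,1]],
  ],
)

```text
time_s: 7.37
tool_pos: [0.5813, -0.2224, 0.1741]
orientation: [-180.0, 0.3, 82.7]
force: [-0.7, -0.3, -0.3]
width: -0.0
```

Emit:
move_arm(
  steps=[
    [[0,0,0.001,0,0,0,1],[0,0,0.002,0,0,0,1],[0,0,0.002,0,0,0,1]],
  ],
)

```text
time_s: 7.62
tool_pos: [0.5812, -0.2223, 0.1719]
orientation: [-180.0, 0.3, 82.7]
force: [0.5, -0.1, -0.2]
width: -0.0003
```

Emit:
move_arm(
  steps=[
    [[0,0,0.001,0,0,0,1],[0,0,0.002,0,0,0,1],[0,0,0.002,0,0,0,1]],
  ],
)

```text
time_s: 7.87
tool_pos: [0.5811, -0.2222, 0.1696]
orientation: [-179.9, 0.3, 82.7]
force: [-0.5, 0.1, 0.4]
width: 0.0003
```

```bash
python3 look.py 8
```

```text
7.9667 [ 0.58116362 -0.22231873  0.16981741] [-179.95656374    0.26423384   82.65885719] [0.39061166 0.63147432 0.28814863] 0.00033468685578999556 95 112
```

View pics/s8.png

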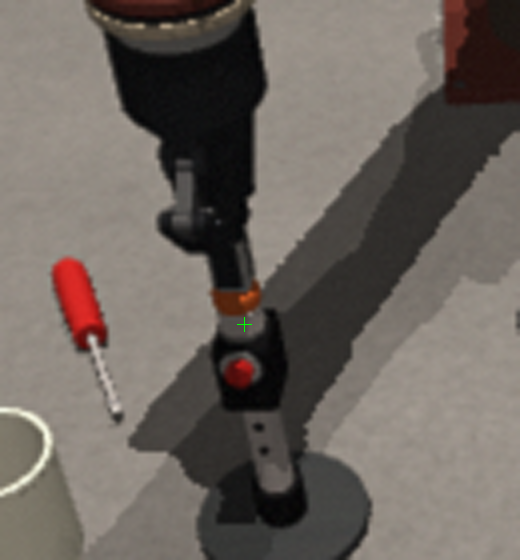

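Emit:
move_arm(
  steps=[
    [[0,0,0.001,0,0,0,1],[0,0,0.0015,0,0,0,1],[0,0,0.0015,0,0,0,1]],
  ],
)

```text
time_s: 8.22
tool_pos: [0.5813, -0.2224, 0.1686]
orientation: [-180.0, 0.3, 82.7]
force: [-0.6, -0.3, 3.1]
width: 0.0001
```

Emit:
move_arm(
  steps=[
    [[0,0,0.001,0,0,0,1],[0,0,0.0015,0,0,0,1],[0,0,0.0015,0,0,0,1]],
  ],
)

```text
time_s: 8.47
tool_pos: [0.5814, -0.2224, 0.1673]
orientation: [-180.0, 0.3, 82.7]
force: [-1.4, 1.0, 4.9]
width: -0.0001
```

Contact came at a reported z of 0.1687, so the physical tips are about 28.5 mm behind the reported TCP, which matches both cameras. I'll work from this touch reference. The grip height is then reported z ≈ 0.104.

Emit:
move_arm(
  steps=[
    [[0,0,-0.015,0,0,0,1],[0,0.004,-0.025,0,0,0,-1],[0,0.0045,-0.025,0,0,0,-1],[0,0.0045,-0.025,0,0,0,-1],[0,0.0045,-0.025,0,0,0,-1],[0,0.0045,-0.025,0,0,0,-1],[0,0.0045,-0.025,0,0,0,-1],[0,0.0045,-0.01,0,0,0,-1],[0,0.0045,0.005,0,0,0,-1],[0,0.0045,0.02,0,0,0,-1],[0,0.0045,0.035,0,0,0,-1],[0,0.0045,0.045,0,0,0,-1],[0,0.0045,0.05,0,0,0,-1],[0,0.0045,0.05,0,0,0,-1],[0,0.0045,0.05,0,0,0,-1]],
  ],
)

```text
time_s: 9.72
tool_pos: [0.5859, -0.2234, 0.1176]
orientation: [180.0, 0.3, 82.7]
force: [0.5, -0.3, 0.3]
width: 0.0854
```

```bash
python3 look.py 9
```

```text
9.8167 [ 0.5862882  -0.22353358  0.11821457] [179.93108334   0.26741104  82.64982963] [0.18500084 0.23618849 0.29890466] 0.0852677544181714 98 130
```

View pics/s9.png

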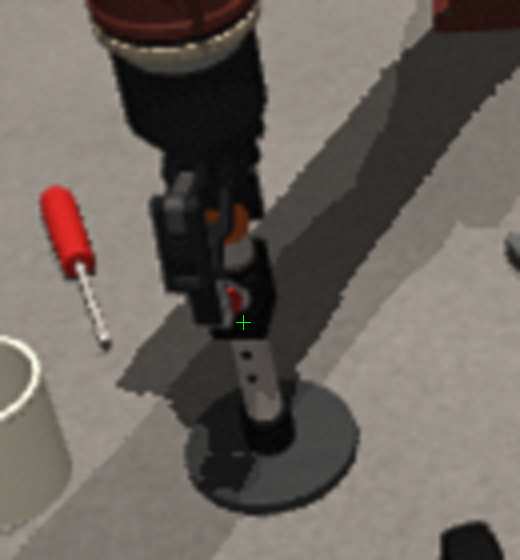

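View pics/w9.png

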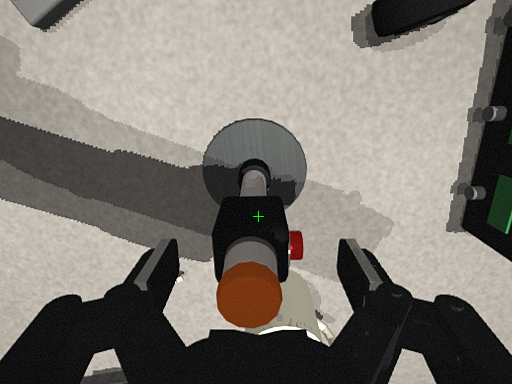

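Run:
```python
from h import *
S=cam("scene");W=cam("wrist");p=ctrl.read_state()["tool_pos"];u=np.array([.992,-.128,0]);v=np.array([.128,.992,0])
f=lambda q:((proj(S,q)-(98,130)+.5)*4).round()
a=np.array([.582,-.2225,.153])
print("btn",f(a+.028*u))
for d in(.03,.04):
  for s in (-.011,.011):
    q=p+.0427*u+s*v+[0,0,d]; print("inner tip corner",d,s,f(q),proj(W,q).round(),proj(W,q-.0854*u).round())
    print("    outer",f(q+.01*u))
print("W btn",proj(W,a+.028*u),proj(W,a+[0,0,.045]))
cv2.imwrite("pics/s9z.png",cv2.resize(S["frame"][165:225,125:185],None,fx=10,fy=10,interpolation=cv2.INTER_CUBIC))
cv2.imwrite("pics/w9z.png",cv2.resize(W["frame"][180:340,90:420],None,fx=2.4,fy=2.4,interpolation=cv2.INTER_CUBIC))
```

```text
btn [227. 308.]
inner tip corner 0.03 -0.011 [201. 336.] [330. 254.] [187. 255.]
    outer [198. 349.]
inner tip corner 0.03 0.011 [240. 337.] [333. 221.] [184. 221.]
    outer [236. 349.]
inner tip corner 0.04 -0.011 [198. 324.] [334. 264.] [183. 265.]
    outer [194. 336.]
inner tip corner 0.04 0.011 [237. 324.] [338. 230.] [179. 230.]
    outer [233. 337.]
W btn [299.98160502 241.96226723] [248.21304065 298.74956798]
```

View pics/s9z.png

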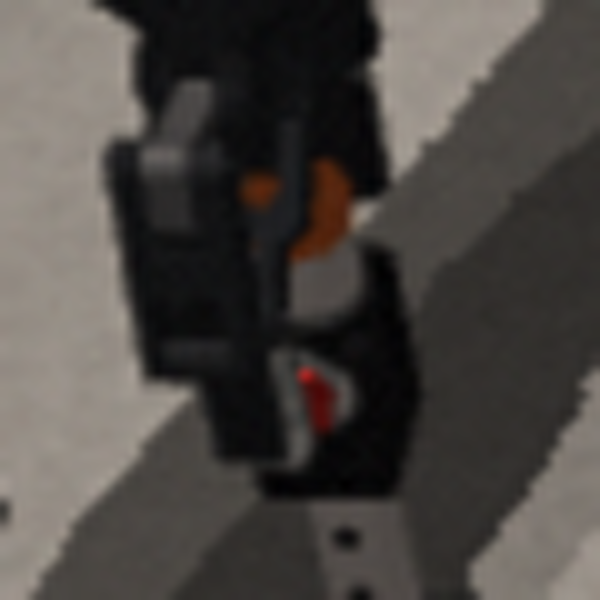

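View pics/w9z.png

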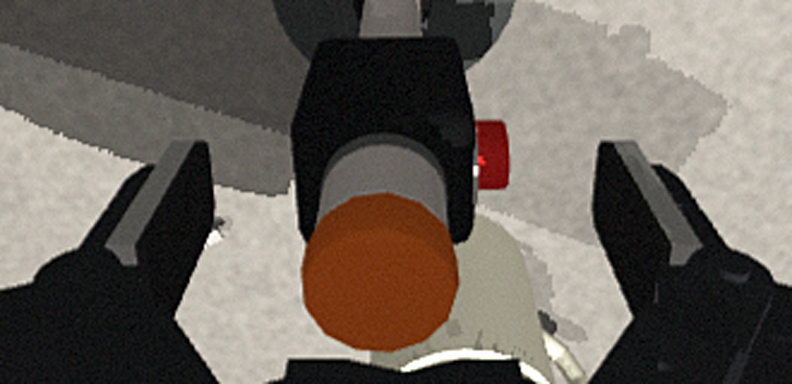

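The near fingertip's corners agree with the touch-calibrated prediction to about 2 mm, and the mast is centred between the pads. I'll descend 14 mm to grip height.

Emit:
move_arm(
  steps=[
    [[0,0,0.005,0,0,0,-1],[0,0,0.01,0,0,0,-1],[0,0,0.014,0,0,0,-1],[0,0,0.014,0,0,0,-1],[0,0,0.014,0,0,0,-1]],
  ],
)

```text
time_s: 10.33
tool_pos: [0.586, -0.2233, 0.1037]
orientation: [180.0, 0.3, 82.7]
force: [0.2, 0.2, -0.0]
width: 0.0853
```

```bash
python3 look.py 10; python3 -c "
import cv2;a=cv2.imread('pics/s10.png');b=cv2.imread('pics/w10.png')[150:384,90:420];cv2.imwrite('pics/c10.png',cv2.hconcat([cv2.resize(a,(334,360)),cv2.resize(b,(460,360))]))"
```

```text
10.4333 [ 0.58629347 -0.22354552  0.10416436] [179.93136643   0.26584641  82.65408602] [ 0.26507519 -0.09800182 -0.35419228] 0.08577296195772922 99 134
```

View pics/c10.png

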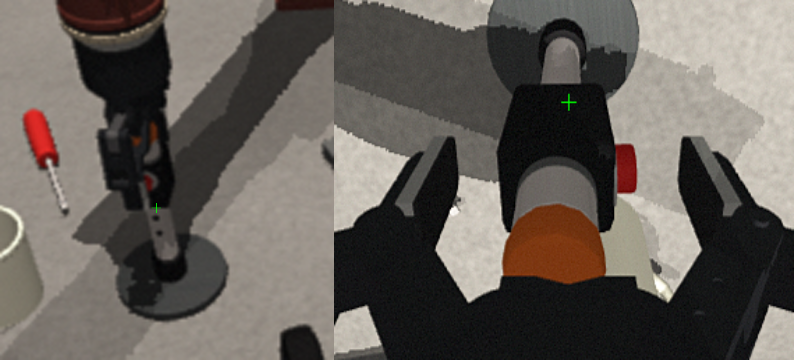

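Nothing is touching and the pads straddle the collar and button. Next I close to just past the 43 mm pressed width.

Emit:
move_arm(
  steps=[
    [[0,0,0,0,0,0,-0.4],[0,0,0,0,0,0,-0.2],[0,0,0,0,0,0,-0.1],[0,0,0,0,0,0,0],[0,0,0,0,0,0,0],[0,0,0,0,0,0,0],[0,0,0,0,0,0,0.05],[0,0,0,0,0,0,0.05]],
  ],
)

```text
time_s: 11.1
tool_pos: [0.5831, -0.2231, 0.1032]
orientation: [-179.7, 0.2, 82.6]
force: [-13.2, 2.7, 2.6]
width: 0.0413
```

```bash
python3 look.py 11; python3 -c "
import cv2;a=cv2.imread('pics/s11.png');b=cv2.imread('pics/w11.png')[150:384,90:420];cv2.imwrite('pics/c11.png',cv2.hconcat([cv2.resize(a,(334,360)),cv2.resize(b,(460,360))]))"
```

```text
11.2 [ 0.58309508 -0.22309832  0.10320596] [-179.71591054    0.18862368   82.61613419] [-13.77294623   4.03129955   3.31365949] 0.04157445958733321 99 133
```

View pics/c11.png

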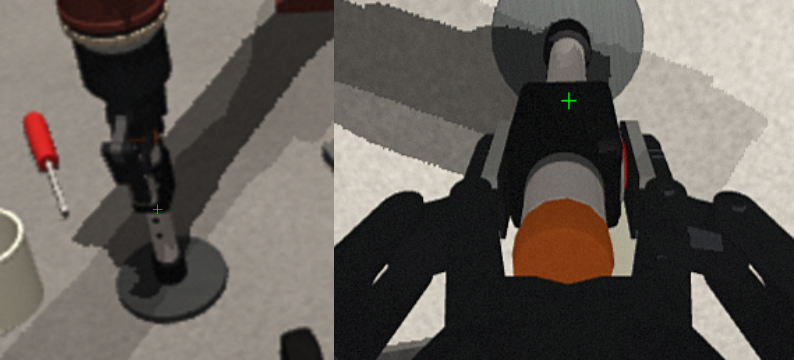

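The tool self-centred 3 mm toward -x with the width at 41.5 mm, so the button is at its stop. I'll take up that offset and slide down about 10 mm.

Emit:
move_arm(
  steps=[
    [[0,-0.001,0,0,0,0,0.1],[0,-0.001,0,0,0,0,0.1],[0,-0.001,0,0,0,0,0.1]],
  ],
)

```text
time_s: 11.45
tool_pos: [0.5828, -0.2231, 0.1033]
orientation: [-179.8, 0.2, 82.6]
force: [1.7, -0.7, -4.9]
width: 0.0407
```

Emit:
move_arm(
  steps=[
    [[0,0,0.002,0,0,0,0.1],[0,0,0.004,0,0,0,0.1],[0,0,0.006,0,0,0,0.1],[0,0,0.008,0,0,0,0.1],[0,0,0.01,0,0,0,0.1],[0,0,0.01,0,0,0,0.1],[0,0,0.01,0,0,0,0.1]],
  ],
)

```text
time_s: 12.03
tool_pos: [0.5829, -0.2231, 0.0929]
orientation: [-179.8, 0.2, 82.6]
force: [-0.2, -0.3, -1.8]
width: 0.0401
```

```bash
python3 look.py 12; python3 -c "
import cv2;a=cv2.imread('pics/s12.png');b=cv2.imread('pics/w12.png')[150:384,90:420];cv2.imwrite('pics/c12.png',cv2.hconcat([cv2.resize(a,(334,360)),cv2.resize(b,(460,360))]))"
```

```text
12.1333 [ 0.58286283 -0.22306771  0.09290646] [-179.80740562    0.22329096   82.64681603] [ 0.22478447 -0.12102587 -3.24228368] 0.04060230952659082 100 136
```

View pics/c12.png

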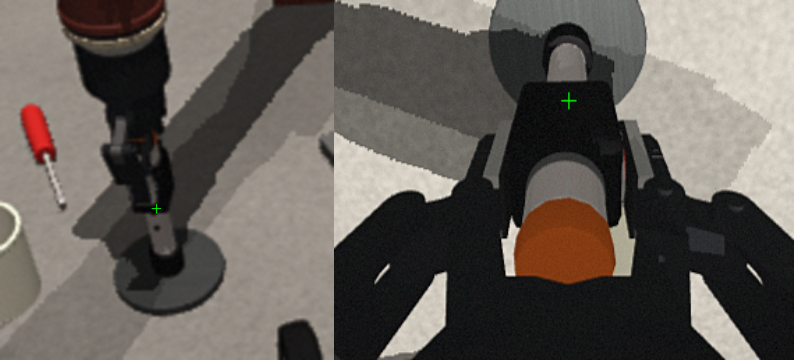

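The collar came down with the hand. One dot has gone under the collar and the wrist-relative view is unchanged. I'll let go of the button, rise, and close the fingers above the antenna.

Emit:
move_arm(
  steps=[
    [[0,0,0,0,0,0,0],[0,0,0,0,0,0,-0.3],[0,0,0,0,0,0,-0.6],[0,0,0,0,0,0,-1],[0,0,0,0,0,0,-1],[0,0,0,0,0,0,-1],[0,0,0,0,0,0,-1]],
  ],
)

```text
time_s: 12.72
tool_pos: [0.5827, -0.2231, 0.0929]
orientation: [-179.8, 0.2, 82.6]
force: [0.3, 0.2, -0.5]
width: 0.0855
```

```bash
python3 look.py 13; python3 -c "
import cv2;a=cv2.imread('pics/s13.png');b=cv2.imread('pics/w13.png')[150:384,90:420];cv2.imwrite('pics/c13.png',cv2.hconcat([cv2.resize(a,(334,360)),cv2.resize(b,(460,360))]))"
```

```text
12.8167 [ 0.58277534 -0.22310945  0.0929051 ] [-179.80099986    0.22385053   82.63966627] [-0.66958974 -0.19368102 -0.37041488] 0.08554941312125315 100 136
```

View pics/c13.png

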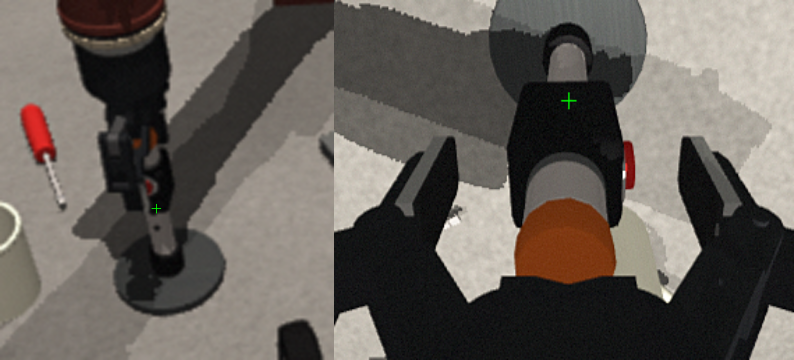

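The button now stands part-way out, so it is riding on the tube. Now rise, close, and come back down near the antenna top.

Emit:
move_arm(
  steps=[
    [[0,0,-0.015,0,0,0,-1],[0,0,-0.035,0,0,0,-1],[0,0,-0.06,0,0,0,-1],[0,0,-0.085,0,0,0,-1],[0,-0.003,-0.09,0,0,0,-1],[0,-0.003,-0.09,0,0,0,1],[0,-0.003,-0.09,0,0,0,1],[0,-0.003,-0.09,0,0,0,1],[0,-0.003,-0.09,0,0,0,1],[0,-0.003,-0.09,0,0,0,1],[0,-0.003,-0.09,0,0,0,1],[0,-0.003,-0.09,0,0,0,1],[0,-0.003,-0.08,0,0,0,1],[0,-0.003,-0.072,0,0,0,1],[0,-0.003,-0.072,0,0,0,1],[0,-0.003,-0.072,0,0,0,1]],
  ],
)

```text
time_s: 14.15
tool_pos: [0.5795, -0.2222, 0.1639]
orientation: [-179.7, 0.2, 82.6]
force: [-0.1, -0.6, 0.4]
width: 0.0003
```

```bash
python3 look.py 14; python3 -c "
import cv2;a=cv2.imread('pics/s14.png');b=cv2.imread('pics/w14.png')[150:384,90:420];cv2.imwrite('pics/c14.png',cv2.hconcat([cv2.resize(a,(334,360)),cv2.resize(b,(460,360))]))"
```

```text
14.25 [ 0.58004    -0.2225467   0.16485757] [-179.78968631    0.23046119   82.63763906] [ 0.01428098 -0.19910821  0.45850933] -0.0004032494075753953 95 113
```

View pics/c14.png

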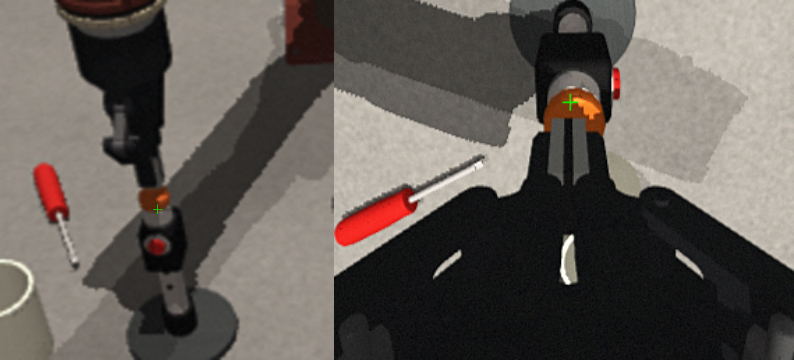

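Emit:
move_arm(
  steps=[
    [[0,0,0.002,0,0,0,1],[0,0,0.004,0,0,0,1],[0,0,0.0055,0,0,0,1],[0,0,0.007,0,0,0,1],[0,0,0.008,0,0,0,1],[0,0,0.009,0,0,0,1],[0,0,0.01,0,0,0,1],[0,0,0.011,0,0,0,1],[0,0,0.012,0,0,0,1],[0,0,0.012,0,0,0,1]],
  ],
)

```text
time_s: 15.08
tool_pos: [0.5801, -0.2226, 0.1534]
orientation: [-179.8, 0.2, 82.6]
force: [-2.4, 1.3, 6.6]
width: -0.0002
```

Emit:
move_arm(
  steps=[
    [[0,0,0.001,0,0,0,1],[0,0,0.002,0,0,0,1],[0,0,0.003,0,0,0,1],[0,0,0.003,0,0,0,1]],
  ],
)

```text
time_s: 15.42
tool_pos: [0.5802, -0.2226, 0.151]
orientation: [-179.8, 0.2, 82.6]
force: [-2.7, 2.4, 7.2]
width: -0.0001
```

It is sliding at about 7 N, as expected. I'll continue in small steps and watch for the force to rise when it catches.

Emit:
move_arm(
  steps=[
    [[0,0,0.001,0,0,0,1],[0,0,0.002,0,0,0,1],[0,0,0.003,0,0,0,1],[0,0,0.003,0,0,0,1]],
  ],
)

```text
time_s: 15.75
tool_pos: [0.5802, -0.2226, 0.1485]
orientation: [-179.9, 0.2, 82.6]
force: [-2.8, 2.0, 7.3]
width: -0.0
```

Emit:
move_arm(
  steps=[
    [[0,0,0.001,0,0,0,1],[0,0,0.002,0,0,0,1],[0,0,0.0025,0,0,0,1],[0,0,0.0025,0,0,0,1]],
  ],
)

```text
time_s: 16.08
tool_pos: [0.5802, -0.2226, 0.1467]
orientation: [-179.9, 0.1, 82.6]
force: [-3.3, 1.6, 8.7]
width: -0.0003
```

Emit:
move_arm(
  steps=[
    [[0,0,0.001,0,0,0,1],[0,0,0.002,0,0,0,1],[0,0,0.002,0,0,0,1]],
  ],
)

```text
time_s: 16.33
tool_pos: [0.5802, -0.2225, 0.1453]
orientation: [-179.9, 0.1, 82.6]
force: [-3.6, 1.6, 7.9]
width: -0.0003
```

Emit:
move_arm(
  steps=[
    [[0,0,0.001,0,0,0,1],[0,0,0.002,0,0,0,1],[0,0,0.002,0,0,0,1]],
  ],
)

```text
time_s: 16.58
tool_pos: [0.5802, -0.2225, 0.144]
orientation: [-179.9, 0.1, 82.6]
force: [-2.8, 1.4, 7.9]
width: 0.0001
```

Emit:
move_arm(
  steps=[
    [[0,0,0.001,0,0,0,1],[0,0,0.002,0,0,0,1],[0,0,0.003,0,0,0,1]],
  ],
)

```text
time_s: 16.83
tool_pos: [0.5802, -0.2225, 0.1417]
orientation: [-179.9, 0.1, 82.6]
force: [-3.5, 1.5, 8.0]
width: -0.0005
```

Emit:
move_arm(
  steps=[
    [[0,0,0.001,0,0,0,1],[0,0,0.002,0,0,0,1],[0,0,0.002,0,0,0,1]],
  ],
)

```text
time_s: 17.08
tool_pos: [0.5802, -0.2224, 0.1402]
orientation: [-179.9, 0.0, 82.6]
force: [-3.7, 0.9, 6.3]
width: 0.0001
```

```bash
python3 look.py 15; python3 -c "
import cv2;a=cv2.imread('pics/s15.png');b=cv2.imread('pics/w15.png')[100:334,90:420];cv2.imwrite('pics/c15.png',cv2.hconcat([cv2.resize(a,(334,360)),cv2.resize(b,(460,360))]))"
```

```text
17.1833 [ 0.5802132  -0.22248456  0.14008599] [-1.79943031e+02  5.02286871e-02  8.26275293e+01] [-0.98649555  1.17116016  3.54344847] 5.0956200184798234e-05 97 121
```

View pics/c15.png

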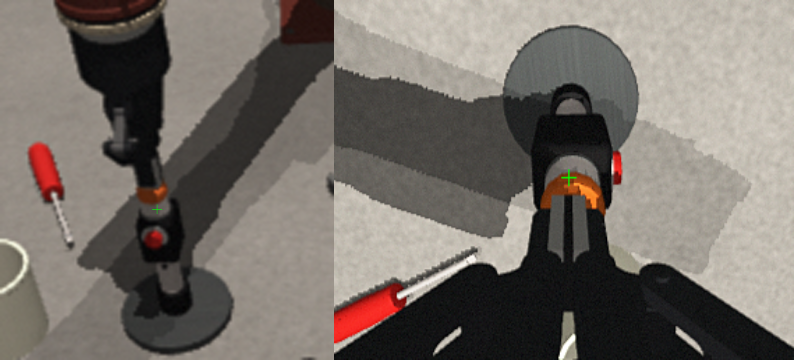

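Emit:
move_arm(
  steps=[
    [[0,0,0.001,0,0,0,1],[0,0,0.001,0,0,0,1],[0,0,0.001,0,0,0,1]],
  ],
)

```text
time_s: 17.43
tool_pos: [0.5802, -0.2225, 0.139]
orientation: [-179.9, 0.0, 82.6]
force: [-1.6, 0.8, 4.1]
width: -0.0
```

```bash
python3 look.py 16; python3 -c "
import cv2
L=[]
for n,(y,x) in ((14,(160,210)),(15,(160,210)),(16,(160,210))):
    L.append(cv2.resize(cv2.imread(f'pics/w{n}.png')[y:y+80,x:x+88],None,fx=3,fy=3,interpolation=cv2.INTER_CUBIC))
cv2.imwrite('pics/c16.png',cv2.hconcat(L))"
```

```text
17.5333 [ 0.58021596 -0.22246494  0.13906568] [-1.79942035e+02  4.81733294e-02  8.26261636e+01] [-0.97017875  0.4999566   2.09210006] -0.00027853687336909375 97 122
```

View pics/c16.png

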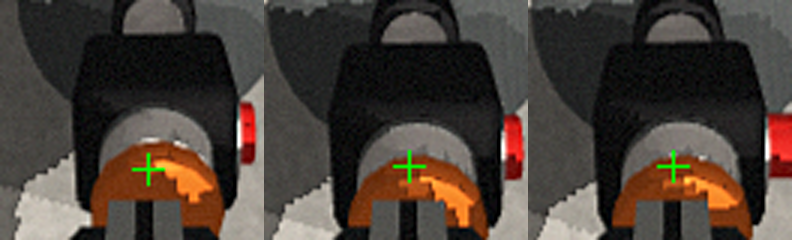

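The third frame shows the button sprung well out, at a collapse of about 29 mm. I'll lift off and verify.

Emit:
move_arm(
  steps=[
    [[0,0,-0.01,0,0,0,1],[0,0,-0.03,0,0,0,1],[0,0,-0.06,0,0,0,1],[0.02,0,-0.09,0,0,0,1],[0.05,0,-0.11,0,0,0,1],[0.05,0,-0.11,0,0,0,1],[0.05,0,-0.11,0,0,0,1],[0.05,0,-0.11,0,0,0,1]],
  ],
)

```text
time_s: 18.2
tool_pos: [0.5867, -0.1729, 0.249]
orientation: [-179.9, 0.1, 82.7]
force: [-1.2, -1.0, -0.6]
width: -0.0001
```

```bash
python3 look.py 17
python3 - <<'E'
from h import *
W=cam("wrist");S=cam("scene")
A=np.array([.581,-.2225,0])
q=proj(W,A+[0,0,.15]);x,y=[int(v) for v in q]
a=cv2.resize(W["frame"][y-60:y+60,x-60:x+60],None,fx=4,fy=4,interpolation=cv2.INTER_CUBIC)
b=cv2.resize(S["frame"][165:265,115:195],None,fx=4.8,fy=4.8,interpolation=cv2.INTER_CUBIC)
cv2.imwrite("pics/c17.png",cv2.hconcat([a,b[:480,:320]]))
u=np.array([.992,-.128,0])
for t in(.027,.029,.031): 
  print(t,"face out",proj(W,A+.028*u+[0,0,.153-t]),"riding",proj(W,A+.0245*u+[0,0,.153-t]),"collar edge",proj(W,A+.02*u+[0,0,.153-t]),"puckS",proj(S,A+[0,0,.198-t]))
for n,im in(("W",W["frame"]),("S",S["frame"])):
  h=cv2.cvtColor(im,cv2.COLOR_BGR2HSV)
  for nm,lo,hi in(("or",(7,150,90),(16,255,255)),("red",(0,150,90),(5,255,255))):
    k,l,st,c=cv2.connectedComponentsWithStats(cv2.inRange(h,lo,hi))
    print(n,nm,[(st[i].tolist(),c[i].round(1).tolist()) for i in range(1,k) if st[i][4]>9])
E
```

```text
18.3 [ 0.58607668 -0.17373297  0.24838027] [-1.79875858e+02  7.74971883e-02  8.25506623e+01] [-0.68662928 -0.97308479  0.04359222] 0.0002091607010636759 111 85
0.027 face out [283.64211941 208.61692007] riding [280.61840844 208.62048492] collar edge [276.73109755 208.62506792] puckS [155.50341497 192.22243109]
0.029 face out [283.49546245 207.91635145] riding [280.48936402 207.91992042] collar edge [276.62469413 207.92450874] puckS [155.64390433 192.86615124]
0.031 face out [283.35050366 207.22389482] riding [280.36181377 207.22746759] collar edge [276.51952268 207.23206078] puckS [155.78402526 193.50818318]
W or [([247, 211, 28, 23, 354], [260.9, 220.4])]
W red [([107, 62, 10, 10, 81], [111.4, 66.6]), ([278, 202, 7, 14, 82], [281.4, 208.7]), ([123, 266, 47, 31, 662], [145.6, 281.7])]
S or [([381, 185, 4, 5, 10], [382.7, 187.1]), ([150, 190, 12, 10, 92], [155.7, 194.6]), ([116, 335, 7, 6, 13], [119.7, 337.3])]
S red [([256, 31, 5, 10, 22], [257.6, 35.5]), ([230, 100, 43, 34, 512], [257.3, 121.6]), ([206, 102, 10, 24, 72], [208.8, 113.5]), ([108, 177, 13, 21, 166], [113.9, 186.5]), ([231, 186, 4, 3, 11], [232.6, 187.1]), ([328, 190, 6, 7, 32], [330.6, 192.8]), ([153, 211, 7, 7, 35], [156.3, 213.7])]
```

View pics/c17.png

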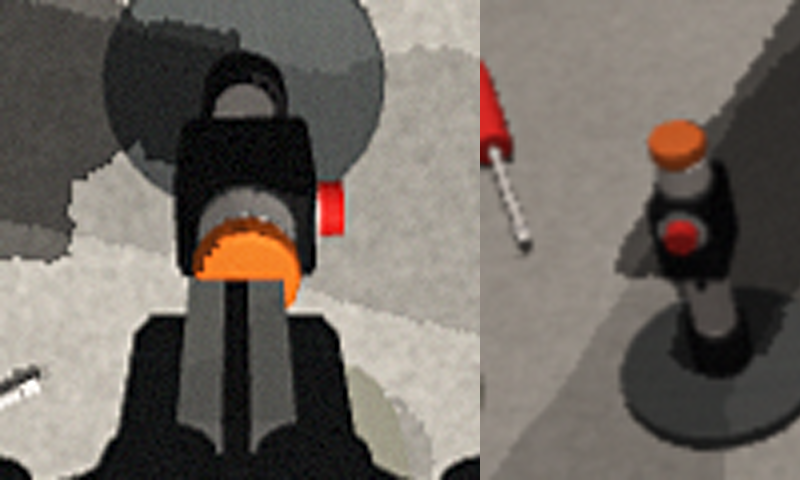

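Run:
```python
from bench import ctrl
print(ctrl.close_job())
```

```text
the job is handed in; nothing more can be done
None
```

The orange mast is down one hole, with its button fully out, and I handed the job in at about 18.3 s. No verdict was reported.

**What I did:**
- I pressed the button in the top hole; the fingers read 41.5 mm across the grip, so it was at its stop.
- I slid the collar down about 10 mm and let go, and the wrist picture showed the button riding part-way out.
- I pushed the shut fingers on the antenna in 1–3 mm steps, at no more than about 9 N in the readings, until the button sprang out. Then I lifted clear.

**Last checks:**
- **Lock:** in the wrist picture the button stands out as far as it did at the start (7 px of red). From the touch reference, the collar is about 29 mm below where it was found.
- **Clearance:** the arm stood about 80 mm above the mast, with the wrist force near zero.
- **Other gear:** I never went near the blue mast or the loose gear. At the end I checked only the blue mast's button and the screwdriver, and both were within a pixel of their start positions.

**Disagreement found:** the fingertips were about 28 mm short of the reported TCP, although the TCP is described as the very end of the fingers. Both cameras showed this. I measured it by touching the antenna (about 5 N) while the mast was still locked, and used that as the height reference from then on.

The first grip was also about 3 mm off centre, giving a 14 N side force. I corrected it before sliding the collar.

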